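Set the stock tags on the welding bench

ROBOT

A 6-joint arm with a two-finger parallel gripper is mounted at the origin on the work surface. World frame = base frame: x ahead of the robot, y to its left, z up, the work surface at z = 0. Lengths are in m, angles in degrees, forces in N, time in s.
With the tool pointing down it reaches from about 0.25 to 0.725 m from the base axis. Payload 4 kg.
Tool frame: the origin (TCP) lies at the very end of the fingers, on their centre line; the grasp point (between the pads) lies 19 mm behind it; z points along the fingers, y is the direction in which the jaws open and shut (so a half turn about z gives the same grasp; the last joint's range is limited). The gripper opens to 85 mm and grips with 20 to 120 N. Pads are 22 mm wide; open, the fingers measure 114 mm over their backs; the gripper's body (76 mm by 85 mm) begins 54 mm behind the grasp point. The pads swing forward as they close: fully open they stand 13 mm farther back than shut.
Start: joints at [71.505, 13.785, 0.286, 76.501, 0, 90], TCP at [0.159, 0.474, 0.231] pointing down, gripper open.
Joint ranges: [-155.79, 155.79], [-60.16, 107.12], [-62.33, 73.08], [-114, 123.19], [-81.49, 82.49], [-180, 180]. Speed limits (degrees/s): [159.86, 159.86, 180, 180, 180, 180].

INTERFACE

Orientations are given as [roll, pitch, yaw] about the fixed x, y, z axes, in that order (R = Rz(yaw) Ry(pitch) Rx(roll)).
In Python, from workcell import get_state, camera, camera_model, job_done gives the robot as it stands.
- The arm moves only by the tool apply_moves, never from a script. Its argument "motion" is one flat list of numbers, 4 for each row, row after row: the shift along the tool's x, y, z in mm, then the turn about the tool's z in rad. A call has 1 to 12 rows; each row is the pose to reach, as a shift and turn from the pose commanded when the call began, along the tool's axes at that moment; what a row does not reach only later rows make up. A row lasts 1/12 s, in which the tool goes at most 41.7 mm and 7.16 degrees, less where a joint would pass 70% of its speed; a pose out of reach is approached as far as the arm can. A call with a gripper value outside its range is refused whole. "jaw" is the opening, from -1 (shut) to 1 (fully open), set as the call begins (left out, the last holds). The fingers move at their own pace and stop on an object; "force" is the grip in N (left out, the last holds). Time passes only in rows, so rows that repeat a pose let the fingers close. It gives the time, the measured TCP pose, the force and the opening at its end, in the units of the state.
- get_state(): the state, without advancing time (a new reading comes with each control period).
- camera(name): name is "side" or "top" or "wrist"; returns the picture (384x512x3 uint8, red, green, blue); there is no depth.
- camera_model(name): a dict with "fov_y" (degrees; the focal length in pixels is half the picture's height over the tangent of half this angle, whatever the lens; pixels are square), "cx", "cy" (the principal point, pixels), "distortion" ([k1, k2, p1, p2, k3] as OpenCV has them; the pictures are not rectified), "R" (3x3) and "t" (3): a world point X has camera coordinates R X + t. Camera axes: x right, y down, z forward; pixel columns grow to the right and rows downward; lengths in m; the calibration is good to about 2 mm. A picture is of the moment at which its call begins: read the wrist's pose just before it. camera_model takes no time and is no camera call; for the wrist camera it gives the pose at the moment of the call.
- job_done(): hands the job in, once; it reports no verdict.
The state is a dict: "clock": time; "joint_pos": joint angles; "joint_vel": joint speeds; "tau": joint torques, N m; "tool_pos": TCP position; "tool_rot": TCP orientation; "wrist_force": force on the tool from outside, world axes, zero at the start; "ft_torque": the same for the moment, N m; "grip_width": finger opening in m.
Only numpy, scipy, OpenCV 4.12 (cv2) and the standard library are available. Lean on these libraries where they do the work, as an engineer would, in place of code of your own. Each camera call takes 0.05 s, during which the arm holds its last target.

TASK

Each of the three parts bins on the welding bench has a hinged tag in front of it, green on one face and red on the other. With a fingertip, push over the tags that are wrong, so that the bins that are full show green on top and the nearly empty bin shows red. Leave the loose things where they stand.

Things in the scene. Friction and masses are not known exactly. Their poses are not given: they have to be found in the camera images.
- bin_stubs: blue steel bin fixed on the rubber mat, FULL to the brim with short pipe stubs. The three bins stand in a row in any order, about 160 mm apart. Origin: on the mat (4 mm thick), straight below the middle of its tag's hinge; x points from tag to bin, y left along the row, z up. Walls span x = 46 to 176 mm, y = -50 to 50 mm, 75 mm high; contents up to 82 mm.
- tag_stubs (a joint): angle of this bin's tag about its hinge (along the bin's x). 0 = upright; +0.7 = leaning fully to the bin's -y (robot's right), GREEN face up; -0.7 = leaning fully to +y (left), RED face up. It swings freely, its weight keeps it on its side; pushed past upright it falls to the other stop by itself.
- hinge_stubs (a point): middle of this bin's tag hinge, 70 mm above the mat. The hinge runs between two steel cheeks at the bin's x = -39 and +39 mm, 6 mm thick, 22 mm wide in y, 78 mm high; slim stop pins beside them reach 24 mm to each side, up to 92 mm high.
- edge_stubs (a point): middle of this tag's free edge, on the axis of its black bead (7 mm diameter), 65 mm from the hinge; moves with the tag. The tag is a stiff card 64 mm wide along the hinge, 4 mm thick, about 50 g. Lying on a stop, this point is 50 mm above and 42 mm to the side of the hinge.
- bin_plates: blue steel bin fixed on the rubber mat, FULL to the brim with square steel plates. The three bins stand in a row in any order, about 160 mm apart. Origin: on the mat (4 mm thick), straight below the middle of its tag's hinge; x points from tag to bin, y left along the row, z up. Walls span x = 46 to 176 mm, y = -50 to 50 mm, 75 mm high; contents up to 82 mm.
- tag_plates (a joint): angle of this bin's tag about its hinge (along the bin's x). 0 = upright; +0.7 = leaning fully to the bin's -y (robot's right), GREEN face up; -0.7 = leaning fully to +y (left), RED face up. It swings freely, its weight keeps it on its side; pushed past upright it falls to the other stop by itself.
- hinge_plates (a point): middle of this bin's tag hinge, 70 mm above the mat. The hinge runs between two steel cheeks at the bin's x = -39 and +39 mm, 6 mm thick, 22 mm wide in y, 78 mm high; slim stop pins beside them reach 24 mm to each side, up to 92 mm high.
- edge_plates (a point): middle of this tag's free edge, on the axis of its black bead (7 mm diameter), 65 mm from the hinge; moves with the tag. The tag is a stiff card 64 mm wide along the hinge, 4 mm thick, about 50 g. Lying on a stop, this point is 50 mm above and 42 mm to the side of the hinge.
- bin_flanges: blue steel bin fixed on the rubber mat, nearly empty: only two flanges lie on its floor. The three bins stand in a row in any order, about 160 mm apart. Origin: on the mat (4 mm thick), straight below the middle of its tag's hinge; x points from tag to bin, y left along the row, z up. Walls span x = 46 to 176 mm, y = -50 to 50 mm, 75 mm high; contents up to 82 mm.
- tag_flanges (a joint): angle of this bin's tag about its hinge (along the bin's x). 0 = upright; +0.7 = leaning fully to the bin's -y (robot's right), GREEN face up; -0.7 = leaning fully to +y (left), RED face up. It swings freely, its weight keeps it on its side; pushed past upright it falls to the other stop by itself.
- hinge_flanges (a point): middle of this bin's tag hinge, 70 mm above the mat. The hinge runs between two steel cheeks at the bin's x = -39 and +39 mm, 6 mm thick, 22 mm wide in y, 78 mm high; slim stop pins beside them reach 24 mm to each side, up to 92 mm high.
- edge_flanges (a point): middle of this tag's free edge, on the axis of its black bead (7 mm diameter), 65 mm from the hinge; moves with the tag. The tag is a stiff card 64 mm wide along the hinge, 4 mm thick, about 50 g. Lying on a stop, this point is 50 mm above and 42 mm to the side of the hinge.
- stub_mid (a point): loose upright copper pipe stub, 26 mm diameter, 60 mm high, standing between two bins; point at its centre. Bystander.
- fitting_mid (a point): loose brass fitting, 26 mm diameter, 45 mm high, standing between two bins; point at its centre. Bystander.
- flange_mid (a point): loose steel flange lying flat on the mat on the robot's side of the tags, 60 mm diameter, 14 mm high; point at its centre. Bystander.
- hammer: loose hammer lying on the bench off to the robot's right; origin under its middle. Bystander.
- brush: loose brush lying on the bench off to the robot's left; origin under its middle. Bystander.
- can_mid (a point): loose red spray can, 66 mm diameter, 150 mm high, off to the left; point at its centre. Bystander.
- jar_mid (a point): loose jar, 64 mm diameter, 80 mm high, off to the right; point at its centre. Bystander.

How it is judged (in metres and radians):
At the end, for the whole second after the job is handed in: The tags of both full bins lie at rest with green up (joint above 0.6 rad), the tag of the nearly empty bin lies at rest with red up (below -0.6 rad), and every loose thing is within 20 mm of where it stood (value of joint each of tag_stubs, tag_plates above 0.6 rad and value of joint tag_flanges below -0.6 rad and velocity of joint tag_stubs between -0.2 and 0.2 rad/s and velocity of joint tag_plates between -0.2 and 0.2 rad/s and velocity of joint tag_flanges between -0.2 and 0.2 rad/s and distance of each of stub_mid, fitting_mid, flange_mid, hammer, brush, can_mid, jar_mid from where it was at the start of the episode below 0.02 m); the robot touches nothing.
It fails at once if a loose thing was moved, lifted or carried more than 20 mm from its place (distance of any of stub_mid, fitting_mid, flange_mid, hammer, brush, can_mid, jar_mid from where it was at the start of the episode above 0.02 m).
It also fails if it takes over 42 s, if anything falls off the work surface, if the arm or the gripper's body presses on something with over 40 N, if the wrist force passes 120 N, or if a joint passes its speed limit or range.

## Working session

There is one attempt and no reset: what is moved stays moved. The work goes in short steps, Python scripts to look and compute and a tool call to move; the robot and the scene stay as the last step left them, time stands still between calls to the robot, and variables do not carry over. Pictures are saved under pics/ and viewed, and the job is handed in when it is done.

Besides the shell and the picture viewer there is one more tool, called after "Emit:" by a JSON object that holds its "method" and its "body", one argument or row to a line. apply_moves: Moves the arm, as the interface text tells. Its arguments: {"type":"object","properties":{"motion":{"type":"array"},"jaw":{"type":"number"},"force":{"type":"number"}},"required":["motion"]}

```bash
ls; mkdir -p pics; python3 - <<'E'
from workcell import *
import cv2
for n in ("top","side"):
    cv2.imwrite(f"pics/{n}0.png",cv2.resize(camera(n),None,fx=1.5,fy=1.5,interpolation=cv2.INTER_CUBIC)[:,:,::-1])
    print(n,camera_model(n))
print(get_state())
E
```

```text
pics
top {'fov_y': 44.94108482411918, 'cx': 259.7144455337575, 'cy': 192.22343042146986, 'distortion': array([0.03473867, 0.        , 0.        , 0.        , 0.        ]), 'R': array([[-0.01275742, -0.99990406,  0.00539676],
       [-0.98819994,  0.01178384, -0.15271546],
       [ 0.15263721, -0.00728134, -0.98825546]]), 't': array([-0.00335557,  0.54786276,  1.39896108])}
side {'fov_y': 46.31442007184291, 'cx': 256.02575650390725, 'cy': 185.6300820599405, 'distortion': array([-0.18106203,  0.        ,  0.        ,  0.        ,  0.        ]), 'R': array([[ 0.82045426, -0.57128811,  0.02201582],
       [-0.29387505, -0.45445387, -0.84089782],
       [ 0.4904001 ,  0.6834483 , -0.54074593]]), 't': array([-0.43988643,  0.262737  ,  1.16114015])}
{'clock': 0.1, 'joint_pos': array([7.15040273e+01, 1.38303693e+01, 2.20977763e-01, 7.65028121e+01,
       2.76029379e-04, 9.00022985e+01]), 'joint_vel': array([ 0.00652892, -0.15559141,  0.23471503, -0.06525083, -0.02891112,
        0.04506859]), 'tau': array([-7.81751187e-04, -3.73137081e+01,  2.53010184e+01,  1.08361139e-02,
       -6.60975752e-05,  1.32876596e-05]), 'tool_pos': array([0.15843431, 0.47362549, 0.23047728]), 'tool_rot': array([-1.79887796e+02, -2.71527683e-04,  1.61501728e+02]), 'wrist_force': array([-0.37416497, -0.30441477, -0.48837313]), 'ft_torque': array([0.04377481, 0.06008579, 0.01433176]), 'grip_width': 0.0852787082658324}
```

View pics/top0.png

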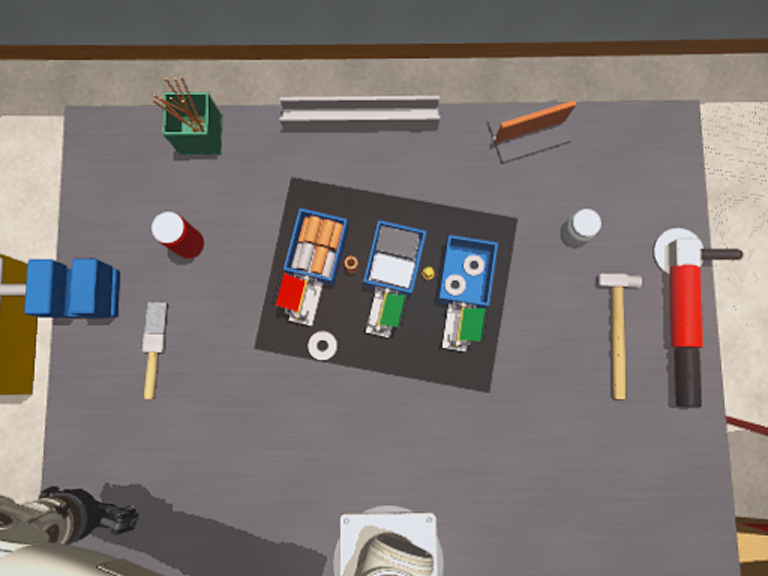

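View pics/side0.png

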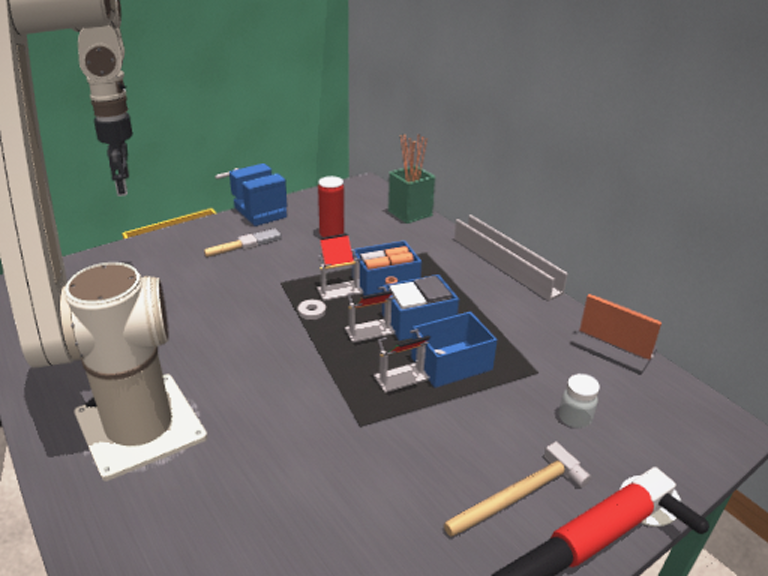

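The top view shows the bins, left to right, as stubs (tag red, wrong), plates (green, right) and flanges (green, wrong). I'll enlarge it to measure.

```bash
python3 - <<'E'
from workcell import *
import cv2
im=camera("top")[110:270,160:360]
cv2.imwrite("pics/crop0.png",cv2.resize(im,None,fx=4,fy=4,interpolation=cv2.INTER_CUBIC)[:590,:,::-1])
E
```

```text
(no output)
```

View pics/crop0.png

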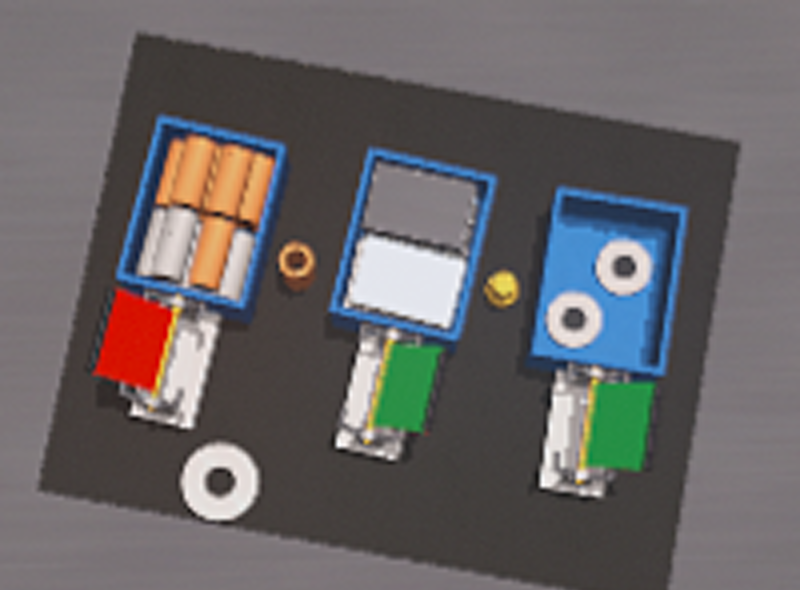

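```bash
cat > h.py <<'E'
from workcell import *
import numpy as np, cv2
from scipy.optimize import least_squares
def K(m):
    f=192/np.tan(np.radians(m["fov_y"])/2); return np.array([[f,0,m["cx"]],[0,f,m["cy"]],[0,0,1]])
def proj(m,P): 
    r,_=cv2.Rodrigues(m["R"]); return cv2.projectPoints(np.array(P,float),r,m["t"],K(m),m["distortion"])[0][:,0]
def back(m,uv,z):
    n=cv2.undistortPoints(np.array(uv,float).reshape(-1,1,2),K(m),m["distortion"])[:,0]
    d=np.c_[n,np.ones(len(n))]@m["R"]; c=-m["R"].T@m["t"]
    return c+d*((z-c[2])/d[:,2])[:,None]
E
python3 - <<'E'
from h import *
m=camera_model("top")
px=lambda a:np.array(a)/4+np.array([160,110])-0.375
B=dict(stubs=[(158,117),(286,145),(247,311),(117,281)],plates=[(369,149),(496,177),(459,340),(331,312)],flanges=[(556,187),(688,208),(664,375),(531,354)])
H=dict(stubs=[(178,308),(155,390)],plates=[(388,338),(370,428)],flanges=[(596,378),(583,468)])
E=dict(stubs=[(115,290),(95,374)],plates=[(443,346),(429,432)],flanges=[(656,382),(644,470)])
L=np.array([[.176,.05],[.176,-.05],[.046,-.05],[.046,.05]])
for k in B:
    P=back(m,px(B[k]),.079)[:,:2]
    def f(v):
        c,s=np.cos(v[2]),np.sin(v[2]); return (L@np.array([[c,s],[-s,c]])+v[:2]-P).ravel()
    r=least_squares(f,[.4,0,0]); v=r.x
    print(k,v[:2].round(4),np.degrees(v[2]).round(1),"res",r.fun.round(4))
    h=back(m,px(H[k]),.074);e=back(m,px(E[k]),.124)
    print("  hinge",h[:,:2].round(3).tolist(),h.mean(0).round(4),"yaw",np.degrees(np.arctan2(*(h[0]-h[1])[[1,0]])).round(1))
    print("  edge",e[:,:2].round(3).tolist(),e.mean(0).round(4))
for n,p,z in (("stub",(297,256),.064),("fit",(505,285),.04),("flange",(220,481),.018)):
    print(n,back(m,px([p]),z).round(3))
E
```

```text
stubs [0.5265 0.1657] -13.3 res [-0.0009 -0.0004 -0.0008  0.0005  0.0014  0.0005  0.0003 -0.0006]
  hinge [[0.562, 0.159], [0.5, 0.176]] [0.5308 0.1672 0.074 ] yaw -15.2
  edge [[0.568, 0.199], [0.506, 0.213]] [0.5366 0.2061 0.124 ]
plates [0.5006 0.0048] -13.4 res [ 0.0002  0.0002  0.0001 -0.0001 -0.0005 -0.0004  0.0002  0.0003]
  hinge [[0.537, -0.0], [0.469, 0.014]] [0.503  0.0067 0.074 ] yaw -11.9
  edge [[0.523, -0.041], [0.46, -0.029]] [ 0.4918 -0.0349  0.124 ]
flanges [ 0.4692 -0.1502] -9.9 res [-0.0005 -0.0009 -0.      0.001   0.0002  0.0006  0.0002 -0.0007]
  hinge [[0.505, -0.157], [0.437, -0.146]] [ 0.4707 -0.1514  0.074 ] yaw -9.8
  edge [[0.495, -0.195], [0.431, -0.184]] [ 0.4629 -0.1898  0.124 ]
stub [[0.603 0.069 0.064]]
fit [[ 0.583 -0.092  0.04 ]]
flange [[0.435 0.132 0.018]]
```

Emit:
{"method": "apply_moves", "body": {
  "motion": [-20, -4, 0, 0, -60, -12, 0, 0, -100, -20, 0, 0, -140, -29, 0, 0, -180, -37, 0, 0, -220, -45, 0, 0, -260, -53, 0, 0, -300, -62, 0, 0, -340, -70, 0, 0, -380, -78, 0, 0, -420, -86, 0, 0, -439, -90, 0, 0],
  "jaw": -1
}}

```text
clock: 1.15
tool_pos: [0.5499, 0.2464, 0.2303]
tool_rot: [-179.9, 0.1, 161.3]
wrist_force: [0.1, -0.0, -0.5]
grip_width: -0.0002
```

```bash
cat > look.py <<'E'
from h import *
import sys
s=get_state();print(s["clock"],s["tool_pos"].round(4),s["tool_rot"].round(1),s["wrist_force"].round(1),s["grip_width"].round(4))
a=camera("top")[100:270,150:370]; b=camera("side")[120:290,180:400]
cv2.imwrite(sys.argv[1],cv2.resize(np.vstack([a,b]) if 0 else np.hstack([a,b]),None,fx=1.8,fy=1.8,interpolation=cv2.INTER_CUBIC)[:,:,::-1])
c=get_state()["tool_pos"]
for n,o,y in (("stubs",(.5275,.1662),-13.3),("flanges",(.470,-.1508),-9.9)):
    t=np.radians(y);R=np.array([[np.cos(t),-np.sin(t)],[np.sin(t),np.cos(t)]])
    print(n,"tcp in bin mm",(R.T@(c[:2]-o)*1000).round(1),"z",c[2]*1000)
E
python3 look.py pics/a1.png
```

```text
Traceback (most recent call last):
  File "look.py", line 3, in <module>
    s=get_state();print(s["clock"],s["tool_pos"].round(4),s["tool_rot"].round(1),s["wrist_force"].round(1),s["grip_width"].round(4))
                                                                                                           ^^^^^^^^^^^^^^^^^^^^^
AttributeError: 'float' object has no attribute 'round'
```

Emit:
{"method": "apply_moves", "body": {
  "motion": [0, 0, 20, 0, 0, 0, 50, 0, 0, 0, 80, 0, 0, 0, 105, 0, 0, 0, 118, 0, 0, 0, 122, 0, 0, 0, 122, 0]
}}

```text
clock: 1.73
tool_pos: [0.5453, 0.249, 0.1075]
tool_rot: [-179.9, -0.2, 161.5]
wrist_force: [0.0, -0.2, -0.4]
grip_width: 0.0001
```

```bash
sed -i 's/,s\["grip_width"\].round(4)//' look.py; python3 look.py pics/a1.png
```

```text
1.7333 [0.5453 0.249  0.1075] [-179.9   -0.2  161.5] [ 0.  -0.2 -0.4]
stubs tcp in bin mm [-0.3 85.9] z 110.2003767621391
flanges tcp in bin mm [  7. 408.] z 110.2003767621391
```

View pics/a1.png

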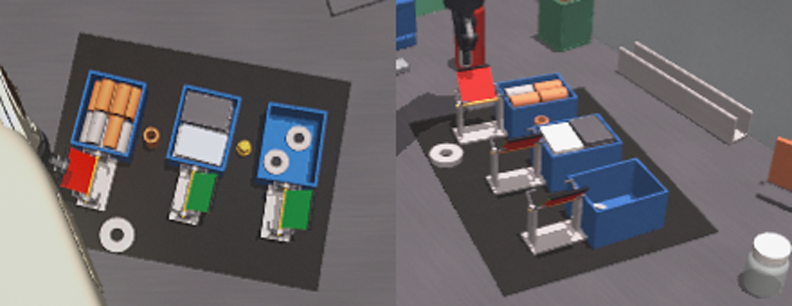

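The finger stands just left of the red tag, level with its middle. Next I push to the right.

Emit:
{"method": "apply_moves", "body": {
  "motion": [-1, -12, 0, 0, -2, -24, 0, 0, -3, -33, 0, 0, -3.5, -40, 0, 0, -4, -47, 0, 0, -4.5, -54, 0, 0, -5, -60, 0, 0, -6, -66, 0, 0, -6.5, -72, 0, 0, -7, -78, 0, 0, -7, -82, 0, 0, -7, -82, 0, 0]
}}

```text
clock: 2.83
tool_pos: [0.5267, 0.1687, 0.1092]
tool_rot: [-180.0, -0.0, 161.5]
wrist_force: [-0.9, -0.1, -0.3]
grip_width: 0.0002
```

```bash
python3 look.py pics/a2.png
```

```text
2.8333 [0.5267 0.1687 0.1092] [-180.    -0.   161.5] [-0.9 -0.1 -0.3]
stubs tcp in bin mm [-1.2  3.2] z 109.3136820111304
flanges tcp in bin mm [  1.1 325.4] z 109.3136820111304
```

View pics/a2.png

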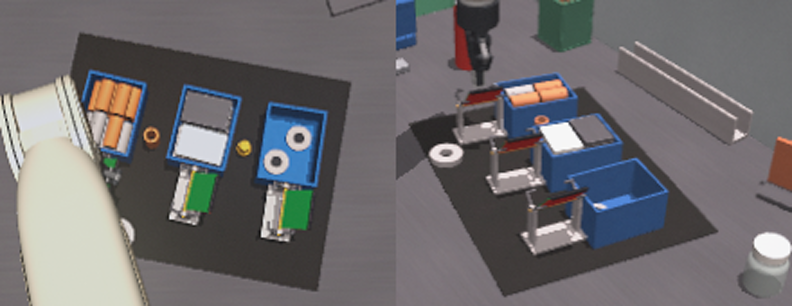

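The stubs tag has gone over and shows green in the right-hand position. Next I rise and cross to the right side of the flanges tag.

Emit:
{"method": "apply_moves", "body": {
  "motion": [0, 0, -15, 0, 0, 0, -45, 0, 0, 0, -80, 0, 0, 0, -110, 0, 0, 0, -122, 0, -4, -25, -122, 0, -10, -65, -122, 0, -16, -105, -122, 0, -22, -145, -122, 0, -28, -185, -122, 0, -33, -220, -122, 0, -36, -240, -122, 0]
}}

```text
clock: 3.93
tool_pos: [0.4843, -0.0723, 0.2315]
tool_rot: [-179.9, 0.0, 161.4]
wrist_force: [1.4, 0.0, -0.2]
grip_width: -0.0004
```

Emit:
{"method": "apply_moves", "body": {
  "motion": [-3, -25, 0, 0, -9, -60, 0, 0, -15, -100, 0, 0, -20, -135, 0, 0, -24, -160, 0, 0, -24, -166, 0, 0, -24, -166, 0, 0]
}}

```text
clock: 4.52
tool_pos: [0.4548, -0.2359, 0.2311]
tool_rot: [180.0, -0.0, 161.3]
wrist_force: [-0.3, 1.0, -1.1]
grip_width: -0.0002
```

```bash
python3 look.py pics/a3.png
```

```text
4.5167 [ 0.4548 -0.2359  0.2311] [180.   -0.  161.3] [-0.3  1.  -1.1]
stubs tcp in bin mm [  21.7 -405.9] z 231.1836832260034
flanges tcp in bin mm [ -0.3 -84.3] z 231.1836832260034
```

View pics/a3.png

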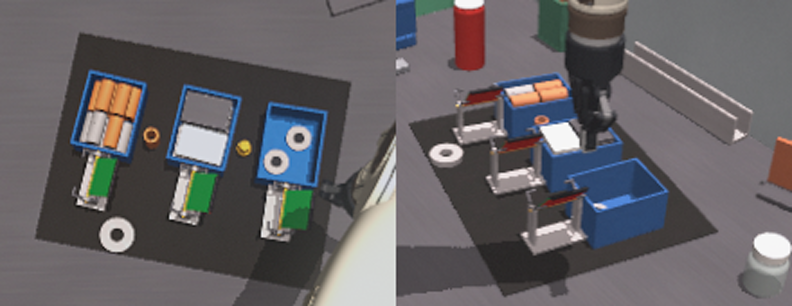

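All three tags are green now, and the finger stands right of the flanges tag. Next I descend and push left.

Emit:
{"method": "apply_moves", "body": {
  "motion": [0, 0, 20, 0, 0, 0, 50, 0, 0, 0, 80, 0, 0, 0, 105, 0, 0, 0, 118, 0, 0, 0, 122, 0, 0, 0, 122, 0]
}}

```text
clock: 5.2
tool_pos: [0.4548, -0.2326, 0.1083]
tool_rot: [180.0, -0.2, 161.6]
wrist_force: [-0.1, 0.0, -0.0]
grip_width: -0.0002
```

Emit:
{"method": "apply_moves", "body": {
  "motion": [2, 12, 0, 0, 3.5, 24, 0, 0, 5, 33, 0, 0, 6, 40, 0, 0, 7, 47, 0, 0, 8, 54, 0, 0, 9, 60, 0, 0, 10, 66, 0, 0, 11, 72, 0, 0, 12, 78, 0, 0, 12, 82, 0, 0, 12, 82, 0, 0]
}}

```text
clock: 6.2
tool_pos: [0.4699, -0.1522, 0.1093]
tool_rot: [180.0, -0.0, 161.6]
wrist_force: [-0.8, 0.8, -0.6]
grip_width: -0.0001
```

```bash
python3 look.py pics/a4.png
```

```text
6.2 [ 0.4699 -0.1522  0.1093] [180.   -0.  161.6] [-0.8  0.8 -0.6]
stubs tcp in bin mm [  17.2 -323.8] z 109.261339983419
flanges tcp in bin mm [ 0.1 -2.1] z 109.261339983419
```

View pics/a4.png

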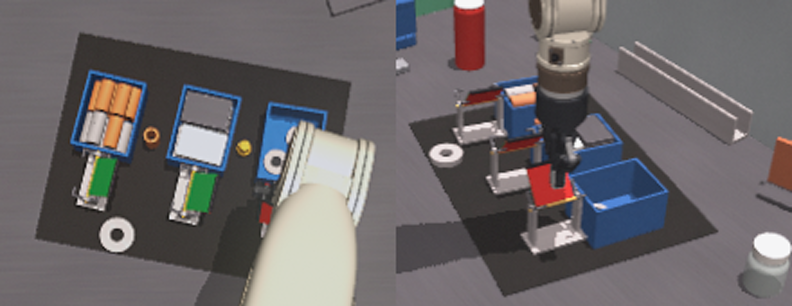

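The flanges tag has fallen over to red. Now I lift clear and back the arm off to the right.

Emit:
{"method": "apply_moves", "body": {
  "motion": [0, 0, -15, 0, 0, 0, -45, 0, 0, 0, -80, 0, 0, 0, -115, 0, 0, 0, -130, 0, 10, -20, -130, 0, 30, -50, -130, 0, 55, -80, -130, 0, 80, -110, -130, 0, 95, -130, -130, 0, 100, -140, -130, 0, 100, -140, -130, 0]
}}

```text
clock: 7.3
tool_pos: [0.3285, -0.2555, 0.2396]
tool_rot: [-180.0, 0.0, 161.2]
wrist_force: [0.7, 1.0, -0.2]
grip_width: -0.0
```

Emit:
{"method": "apply_moves", "body": {
  "motion": [0, 0, 0, 0, 0, 0, 0, 0, 0, 0, 0, 0, 0, 0, 0, 0]
}}

```text
clock: 7.63
tool_pos: [0.3312, -0.2535, 0.2392]
tool_rot: [180.0, -0.0, 161.6]
wrist_force: [0.4, 0.2, -0.1]
grip_width: 0.0003
```

```bash
python3 look.py pics/a5.png; python3 - <<'E'
from h import *
cv2.imwrite("pics/top5.png",cv2.resize(camera("top"),None,fx=1.5,fy=1.5,interpolation=cv2.INTER_CUBIC)[:,:,::-1])
E
```

```text
7.6333 [ 0.3312 -0.2535  0.2392] [180.   -0.  161.6] [ 0.4  0.2 -0.1]
stubs tcp in bin mm [ -94.6 -453.6] z 239.17602208501768
flanges tcp in bin mm [-119.2 -125.1] z 239.17602208501768
```

View pics/a5.png

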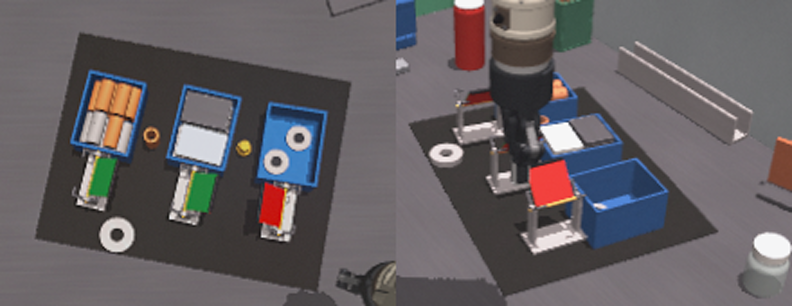

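View pics/top5.png

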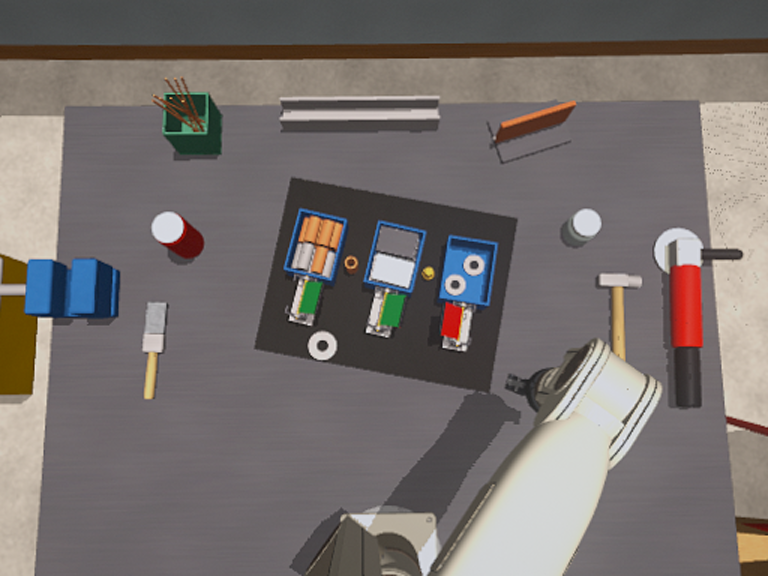

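The top view shows green, green and red, with the loose things where they were. Before handing in, I'll check that the tag edges sit at their stops.

```bash
python3 - <<'E'
from h import *
m=camera_model("top"); im=camera("top")
big=cv2.resize(im[110:257,160:360],None,fx=4,fy=4,interpolation=cv2.INTER_CUBIC)[:,:,::-1].copy()
for o,y,s in (((.5275,.1662),-13.3,-1),((.5015,.0055),-13.2,-1),((.470,-.1508),-9.9,1)):
    t=np.radians(y)
    for x in(-.032,.032):
        l=np.array([x,s*.042]); w=np.array([[np.cos(t),-np.sin(t)],[np.sin(t),np.cos(t)]])@l+o
        p=(proj(m,[[*w,.124]])[0]-[160,110])*4+1.5
        cv2.circle(big,tuple(int(v) for v in p),4,(255,0,255),1)
cv2.imwrite("pics/chk.png",big)
E
```

```text
(no output)
```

View pics/chk.png

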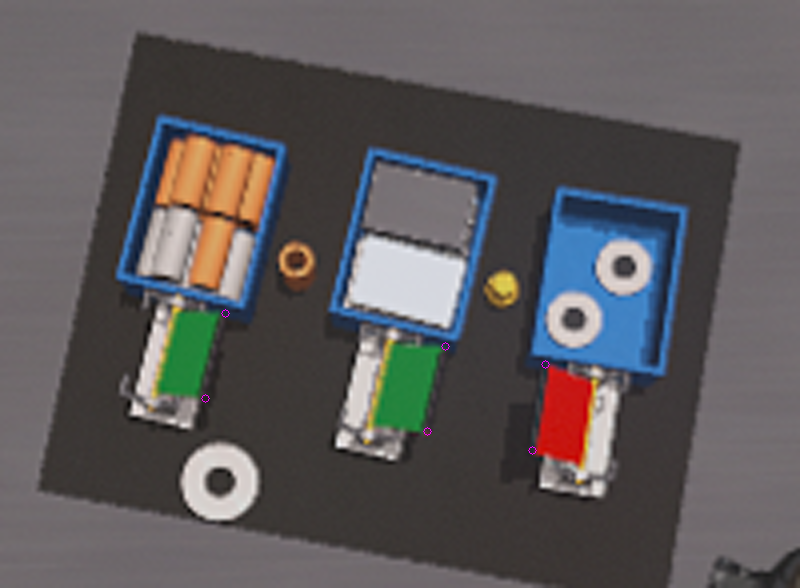

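All three tags' free edges sit at the predicted stop positions, and the loose things have the same pixel positions as at the start.

```bash
python3 -c "
from workcell import *
print(get_state()['joint_vel'].round(2)); print(job_done())"
```

```text
[-0.23 -0.09 -0.03  0.08 -0.   -0.05]
the job is handed in; nothing more can be done
None
```

The job is handed in at about 8 s of the 42 s allowed: the stubs and plates tags show green and the flanges tag shows red. With the shut fingertip I pushed the stubs tag (was red) over to green and the flanges tag (was green) over to red. The plates tag was already right, so I left it alone.

- **Tags:** in the last top view all three free edges lie where I predicted for tags resting on their stops.
- **Loose things:** the stub, fitting, flange, can, jar and brush looked unmoved next to the first picture. The arm partly hid the hammer's handle, but its head had not moved.
- **Robot:** it was touching nothing, with the fingertip 0.24 m above the bench. Wrist force read about 1 N or less after each push.

No check failed or disagreed. The hand-in reports no verdict, so I can't confirm how it was judged.

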